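Show the apprentice which gourd gets which stain

ROBOT

A 7-joint arm with a two-finger parallel gripper is mounted at the origin on the work surface. World frame = base frame: x ahead of the robot, y to its left, z up, the work surface at z = 0. Lengths are in m, angles in degrees, forces in N, time in s.
With the tool pointing down it reaches from about 0.4 to 0.9 m from the base axis. Payload 5.6 kg.
Tool frame: the origin (TCP) lies between the finger pads, 19 mm behind the fingertips; this is the grasp point; z points along the fingers, y is the line along which they close (so a half turn about z gives the same grasp; the last joint's range is limited). The gripper opens to 92 mm and grips with 3 to 60 N. Pads are 20 mm wide; open, the fingers measure 128 mm over their backs; the gripper's body (75 mm by 189 mm) begins 69 mm behind the grasp point.
Start: joints at [72.823, 26.786, -0.665, 91.828, 0.344, 61.387, -3.226], TCP at [0.165, -0.629, 0.233] pointing down, gripper open.
Joint ranges: [-144.91, 144.91], [-17.63, 115.5], [-89.93, 88.59], [15.96, 139.68], [-74.01, 254.01], [8.47, 105.57], [-167.45, 167.45]. Speed limits (degrees/s): [147.25, 147.25, 180, 180, 180, 180, 180].

INTERFACE

Orientations are given as a 3x3 rotation matrix whose columns are the frame's x, y, z axes.
In Python, from cell import sensors, imaging, sign_off, spotter gives the robot as it stands.
- The arm moves only by the tool apply_moves, never from a script. Its argument "targets" is a list of rows, each an object of numbers: "tx", "ty", "tz": the shift along the tool's x, y, z in m; "rx", "ry", "rz": the turn, a rotation vector about the tool's x, y, z in rad; "fingers": the opening in per cent of the stroke, from 0 (shut) to 100 (fully open). A call has 1 to 20 rows; each row shifts and turns the commanded pose from where the row before left it, along the tool's axes as they then stand; what a row does not reach is not made up. A row lasts 1/12 s, in which the tool goes at most 41.7 mm and 7.16 degrees, less where a joint would pass 70% of its speed; a pose out of reach is approached as far as the arm can. A call with a gripper value outside its range is refused whole. The fingers move at their own pace and stop on an object; the grip force is fixed at half the most. Time passes only in rows, so rows that do not move let the fingers close. It gives the time, the measured TCP pose, the force, the opening and the grip force at its end, in the units of the state.
- sensors.read_state(): the state, without advancing time (a new reading comes with each control period).
- imaging.snapshot(name): name is "side" or "top"; returns the picture (480x640x3 uint8, blue, green, red); there is no depth.
- imaging.calibration(name): a dict with "fx", "fy", "cx", "cy" (pixels), "R" (3x3) and "t" (3): a world point X has camera coordinates R X + t. Camera axes: x right, y down, z forward; pixel columns grow to the right and rows downward; lengths in m; the calibration is good to about 2 mm. A picture is of the moment at which its call begins. calibration takes no time and is no camera call.
- sign_off(): hands the job in; it is judged then, once.
Trained networks look in the newest picture that a camera, given by its name, has taken for a name from the list of things; names that differ only in an ending like _2 or _b are one class to them, and where a whole thing is asked for, a point or a joint stands for the part that bears it (a point fixed in the world has none). Each returns a list of dicts, best first, with "score" (0 to 1); they miss things now and then, are a little off and sometimes report something else, mostly with a low value. They report only what shows in the picture. A call takes as long as a camera call.
- spotter.recognise(camera, label): "location" ([x, y, z] in m, in world coordinates, good to about 4 mm: the middle of the surface that is visible of it).
- spotter.landmark_of(camera, label): "location" ([x, y, z] in m, in world coordinates, good to about 4 mm: a listed point, or the origin of a listed thing).
The state is a dict: "time": time; "joint_positions": joint angles; "joint_velocities": joint speeds; "effort": joint torques, N m; "position": TCP position; "tool_rot": TCP orientation; "wrist_force": force on the tool from outside, world axes, zero at the start; "ft_torque": the same for the moment, N m; "opening": finger opening in m; "finger_force": force on a finger pad.
Only numpy, scipy, OpenCV 4.12 (cv2) and the standard library are available. Lean on these libraries where they do the work, as an engineer would, in place of code of your own. Each camera call takes 0.05 s, during which the arm holds its last target. There are 200 camera calls.

TASK

Call the apprentice by pressing the green call button all the way down and letting it come back up. Then show the next job without touching it: point straight down at the tip of the tall long-necked gourd, with the fingertips about 3 cm above it, for two seconds, then in the same way at the lid of the blue-capped stain jar for two seconds, and finish still pointing at that jar. Point at no other gourd or jar, and do not touch, move or lift any of them.

Things in the scene. Friction and masses are not known exactly. Their poses are not given: they have to be found in the camera images.
- call (a joint): travel of the round green call button, in m: 0 = up, 0.006 = fully down. It moves straight down and a spring returns it; fully down takes 5 N.
- call_top (a point): centre of the top face of the green call button (36 mm in diameter), which stands in a small fixed white housing on the bench, to the right (-y side) of the gourds and jars; z up.
- gourd_long: free-standing dried gourd lampshade on a pale turned wooden base disc (92 mm across, 14 mm high) with rings of small drilled dark holes; the tall LONG-NECKED one, light tan, belly 136 mm across, slender neck (about 35 to 40 mm thick) rising to a short dark stem, 240 mm tall in all. Origin: centre of its underside, z up.
- gourd_long_tip (a point): top centre of the dark stem (14 mm in diameter) of the long-necked gourd, 240 mm above its underside; z up.
- gourd_squat: free-standing dried gourd lampshade on a pale turned wooden base disc (92 mm across, 14 mm high) with rings of small drilled dark holes; the SQUAT round one, honey brown, 146 mm across, no neck, 145 mm tall with its stem. Leave alone. Origin: centre of its underside, z up.
- gourd_squat_tip (a point): top centre of the stem of the squat gourd, 145 mm above its underside; z up.
- gourd_twin: free-standing dried gourd lampshade on a pale turned wooden base disc (92 mm across, 14 mm high) with rings of small drilled dark holes; the WAISTED two-lobed one, dark brown, 132 mm across, upper lobe 90 mm across, 182 mm tall with its stem. Leave alone. Origin: centre of its underside, z up.
- gourd_twin_tip (a point): top centre of the stem of the waisted gourd, 182 mm above its underside; z up.
- jar_blue: sealed amber glass stain jar, 52 mm in diameter and 75 mm tall with its lid, standing loose and upright on the pale wooden board; screw lid blue. Origin: centre of its underside, z up.
- jar_blue_top (a point): centre of the top face of the blue lid, 75 mm above the jar's underside; z up.
- jar_red: sealed amber glass stain jar, 52 mm in diameter and 75 mm tall with its lid, standing loose and upright on the pale wooden board; screw lid red; leave alone. Origin: centre of its underside, z up.
- jar_red_top (a point): centre of the top face of the red lid, 75 mm above the jar's underside; z up.
- jar_yellow: sealed amber glass stain jar, 52 mm in diameter and 75 mm tall with its lid, standing loose and upright on the pale wooden board; screw lid yellow; leave alone. Origin: centre of its underside, z up.
- jar_yellow_top (a point): centre of the top face of the yellow lid, 75 mm above the jar's underside; z up.
- board: pale wooden board fixed on the bench, 90 x 270 x 12 mm, on which the three jars stand in a row along its long (y) axis, 85 mm apart, in any order. Origin: centre of its underside.

How it is judged (in metres and radians):
On the way, in this order (a step that is already met when the one before it is completed fails the run):
1. the call button is pressed down (at least 4.5 mm of its 6 mm) (value of joint call above 0.0045 m), for 0.05 s.
2. the button is up again and the tool points down at the stem of the long-necked gourd: TCP within 25 mm sideways and 21 to 85 mm above it, tool within 25 degrees of straight down, for 1.5 s (horizontal distance between the grasp point and gourd_long_tip below 0.025 m and z of the grasp point in the frame of gourd_long_tip between 0.021 and 0.085 m and angle between the grasp point's own z axis and vertical above 2.7 rad and value of joint call below 0.0015 m), for 1.5 s.
3. the tool points down at the lid of the blue-capped jar: TCP within 22 mm sideways and 21 to 85 mm above it, tool within 25 degrees of straight down, for 1.5 s (horizontal distance between the grasp point and jar_blue_top below 0.022 m and z of the grasp point in the frame of jar_blue_top between 0.021 and 0.085 m and angle between the grasp point's own z axis and vertical above 2.7 rad and value of joint call below 0.0015 m), for 1.5 s.
At the end, for the whole second after the job is handed in: The tool still points down at the blue lid (TCP within 22 mm sideways and 21 to 85 mm above it, within 25 degrees of straight down); the button is up (under 1.5 mm); all gourds and jars stand still, upright within 0.1 rad and within 10 mm of where they began (all of step 3 and distance of each of gourd_long, gourd_squat, gourd_twin, jar_blue, jar_red, jar_yellow from where it was at the start of the episode below 0.01 m and angle between each of gourd_long, gourd_squat, gourd_twin, jar_blue, jar_red, jar_yellow's own z axis and vertical below 0.1 rad and linear speed of each of gourd_long, gourd_squat, gourd_twin, jar_blue, jar_red, jar_yellow below 0.02 m/s); the robot touches nothing.
It fails at once if the robot touches a gourd or jar (over 0.3 N) (contact force between any of the arm, the fingers and gourd_long above 0.3 N or contact force between any of the arm, the fingers and gourd_squat above 0.3 N or contact force between any of the arm, the fingers and gourd_twin above 0.3 N or contact force between any of the arm, the fingers and jar_blue above 0.3 N or contact force between any of the arm, the fingers and jar_red above 0.3 N or contact force between any of the arm, the fingers and jar_yellow above 0.3 N).
It fails at once if a gourd or jar is moved or lifted by more than 10 mm (distance of any of gourd_long, gourd_squat, gourd_twin, jar_blue, jar_red, jar_yellow from where it was at the start of the episode above 0.01 m).
It fails at once if the tool points at a wrong gourd (TCP within 25 mm sideways of its stem and less than 60 mm above it) ((horizontal distance between the grasp point and gourd_squat_tip below 0.025 m and z of the grasp point in the frame of gourd_squat_tip below 0.06 m) or (horizontal distance between the grasp point and gourd_twin_tip below 0.025 m and z of the grasp point in the frame of gourd_twin_tip below 0.06 m)).
It fails at once if the tool points at a wrong jar (TCP within 22 mm sideways of its lid's centre and less than 60 mm above it) ((horizontal distance between the grasp point and jar_red_top below 0.022 m and z of the grasp point in the frame of jar_red_top below 0.06 m) or (horizontal distance between the grasp point and jar_yellow_top below 0.022 m and z of the grasp point in the frame of jar_yellow_top below 0.06 m)).
It also fails if it takes over 56 s, if anything falls off the work surface, if the arm or the gripper's body presses on something with over 40 N, if the wrist force passes 120 N, or if a joint passes its speed limit or range.

## Working session

There is one attempt and no reset: what is moved stays moved. The work goes in short steps, Python scripts to look and compute and a tool call to move; the robot and the scene stay as the last step left them, time stands still between calls to the robot, and variables do not carry over. Pictures are saved under pics/ and viewed, at most 10 in all, crops included, and the job is handed in when it is done.

Besides the shell and the picture viewer there is one more tool, called after "Call:" as name(argument=value, ...) on one line, values as JSON. apply_moves: Moves the arm, as the interface text tells. Its arguments: {"type":"object","properties":{"targets":{"type":"array"}},"required":["targets"]}

```bash
mkdir -p pics
python3 - <<'E'
from cell import sensors, imaging, spotter
import cv2, numpy as np
for c in("side","top"):
    cv2.imwrite(f"pics/{c}0.png",imaging.snapshot(c))
    for l in("call_top","gourd_long_tip","gourd_squat_tip","gourd_twin_tip","jar_blue_top","jar_red_top","jar_yellow_top"):
        print(c,l,[(np.round(d["location"],3).tolist(),round(d["score"],2)) for d in spotter.landmark_of(c,l)[:2]])
s=sensors.read_state();print(s["time"],s["position"],s["tool_rot"],s["opening"],s["wrist_force"])
E
```

```text
side call_top [([0.486, -0.38, 0.017], 0.6)]
side gourd_long_tip [([0.633, 0.029, 0.238], 0.66)]
side gourd_squat_tip [([0.622, -0.206, 0.146], 0.61)]
side gourd_twin_tip [([0.627, 0.249, 0.177], 0.56)]
side jar_blue_top [([0.478, 0.08, 0.089], 0.7)]
side jar_red_top [([0.476, -0.008, 0.086], 0.93), ([0.486, -0.378, 0.019], 0.62)]
side jar_yellow_top [([0.477, 0.165, 0.086], 0.77)]
top call_top [([0.63, 0.029, 0.242], 0.17)]
top gourd_long_tip [([0.633, 0.028, 0.242], 0.66)]
top gourd_squat_tip [([0.619, -0.204, 0.148], 0.93)]
top gourd_twin_tip [([0.627, 0.25, 0.178], 0.92)]
top jar_blue_top [([0.477, 0.08, 0.084], 0.64)]
top jar_red_top [([0.474, -0.004, 0.088], 0.9), ([0.634, 0.032, 0.002], 0.27)]
top jar_yellow_top [([0.482, 0.164, 0.084], 0.64)]
0.8 [ 0.16507529 -0.62870097  0.2332999 ] [[ 9.67219538e-01  2.53941658e-01 -5.51382883e-06]
 [ 2.53941657e-01 -9.67219537e-01 -4.80344322e-05]
 [-1.75310263e-05  4.50596505e-05 -9.99999999e-01]] 0.0918889732367603 [-0.64886512  0.7111485  -0.23215433]
```

View pics/side0.png

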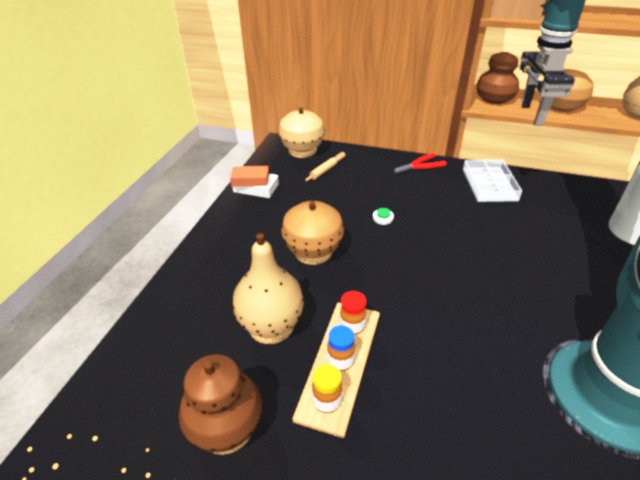

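View pics/top0.png

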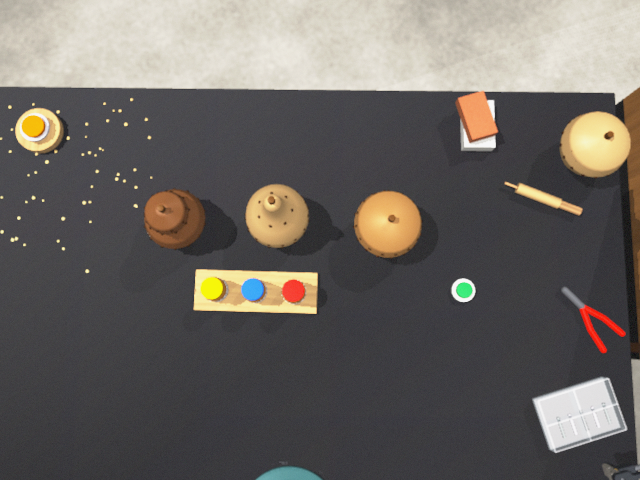

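Side view: button at (383,215), long-gourd tip at (261,238), blue lid at (341,338). Top view: the same three at (464,290), (271,201) and (253,290). Both agree with the networks. I'll triangulate the button and set off with the fingers shut.

Run:
```python
from cell import imaging
import cv2, numpy as np
P={}
for c in("side","top"):
    k=imaging.calibration(c);K=np.array([[k["fx"],0,k["cx"]],[0,k["fy"],k["cy"]],[0,0,1]])
    P[c]=K@np.c_[np.array(k["R"]),np.array(k["t"])]
def tri(a,b):
    X=cv2.triangulatePoints(P["side"],P["top"],np.array(a,float).reshape(2,1),np.array(b,float).reshape(2,1));return (X[:3]/X[3]).ravel().round(4)
def cen(c,lo,hi):
    m=cv2.inRange(cv2.cvtColor(cv2.imread(f"pics/{c}0.png"),cv2.COLOR_BGR2HSV),lo,hi)
    n,_,st,ce=cv2.connectedComponentsWithStats(m);i=1+st[1:,4].argmax();print(c,st[i],ce[i]);return ce[i]
print(tri(*[cen(c,(50,120,60),(80,255,255)) for c in("side","top")]))
print("long",tri((260.5,237),(271,201)))
print("blue",tri((342,334),(253,290)))
```

```text
side [378 207  12  11 110] [383.12727273 211.74545455]
top [457 283  15  15 187] [463.89304813 289.69518717]
[ 0.4839 -0.3791  0.0217]
long [0.6339 0.0309 0.2365]
blue [0.4761 0.0765 0.0871]
```

Call:
apply_moves(targets=[{"rz": 0.0856, "fingers": 0}, {"rz": 0.0856, "fingers": 0}, {"rz": 0.0856, "fingers": 0}, {"tx": 0.02, "ty": -0.0155, "fingers": 0}, {"tx": 0.02, "ty": -0.0155, "fingers": 0}, {"tx": 0.02, "ty": -0.0155, "fingers": 0}, {"tx": 0.02, "ty": -0.0155, "fingers": 0}, {"tx": 0.02, "ty": -0.0155, "fingers": 0}, {"tx": 0.02, "ty": -0.0155, "fingers": 0}, {"tx": 0.02, "ty": -0.0155, "fingers": 0}, {"tx": 0.02, "ty": -0.0155, "fingers": 0}, {"tx": 0.02, "ty": -0.0155, "fingers": 0}, {"tx": 0.02, "ty": -0.0155, "fingers": 0}, {"tx": 0.02, "ty": -0.0155, "fingers": 0}, {"tx": 0.02, "ty": -0.0155, "fingers": 0}, {"tx": 0.02, "ty": -0.0155, "fingers": 0}, {"tx": 0.02, "ty": -0.0155, "fingers": 0}, {"tx": 0.02, "ty": -0.0155, "fingers": 0}, {"tx": 0.02, "ty": -0.0155, "fingers": 0}])

```text
schema error: expected keys tx, ty, tz, rx, ry, rz, fingers
```

Call:
apply_moves(targets=[{"tx": 0, "ty": 0, "tz": 0, "rx": 0, "ry": 0, "rz": 0.0856, "fingers": 0}, {"tx": 0, "ty": 0, "tz": 0, "rx": 0, "ry": 0, "rz": 0.0856, "fingers": 0}, {"tx": 0, "ty": 0, "tz": 0, "rx": 0, "ry": 0, "rz": 0.0856, "fingers": 0}, {"tx": 0.02, "ty": -0.0155, "tz": 0, "rx": 0, "ry": 0, "rz": 0, "fingers": 0}, {"tx": 0.02, "ty": -0.0155, "tz": 0, "rx": 0, "ry": 0, "rz": 0, "fingers": 0}, {"tx": 0.02, "ty": -0.0155, "tz": 0, "rx": 0, "ry": 0, "rz": 0, "fingers": 0}, {"tx": 0.02, "ty": -0.0155, "tz": 0, "rx": 0, "ry": 0, "rz": 0, "fingers": 0}, {"tx": 0.02, "ty": -0.0155, "tz": 0, "rx": 0, "ry": 0, "rz": 0, "fingers": 0}, {"tx": 0.02, "ty": -0.0155, "tz": 0, "rx": 0, "ry": 0, "rz": 0, "fingers": 0}, {"tx": 0.02, "ty": -0.0155, "tz": 0, "rx": 0, "ry": 0, "rz": 0, "fingers": 0}, {"tx": 0.02, "ty": -0.0155, "tz": 0, "rx": 0, "ry": 0, "rz": 0, "fingers": 0}, {"tx": 0.02, "ty": -0.0155, "tz": 0, "rx": 0, "ry": 0, "rz": 0, "fingers": 0}, {"tx": 0.02, "ty": -0.0155, "tz": 0, "rx": 0, "ry": 0, "rz": 0, "fingers": 0}, {"tx": 0.02, "ty": -0.0155, "tz": 0, "rx": 0, "ry": 0, "rz": 0, "fingers": 0}, {"tx": 0.02, "ty": -0.0155, "tz": 0, "rx": 0, "ry": 0, "rz": 0, "fingers": 0}, {"tx": 0.02, "ty": -0.0155, "tz": 0, "rx": 0, "ry": 0, "rz": 0, "fingers": 0}, {"tx": 0.02, "ty": -0.0155, "tz": 0, "rx": 0, "ry": 0, "rz": 0, "fingers": 0}, {"tx": 0.02, "ty": -0.0155, "tz": 0, "rx": 0, "ry": 0, "rz": 0, "fingers": 0}, {"tx": 0.02, "ty": -0.0155, "tz": 0, "rx": 0, "ry": 0, "rz": 0, "fingers": 0}])

```text
time: 2.38
position: [0.486, -0.3799, 0.2334]
tool_rot: [[1.0, -0.0, 0.0], [-0.0, -1.0, -0.0], [0.0, 0.0, -1.0]]
wrist_force: [-0.5, 0.6, 0.5]
opening: 0.0003
finger_force: 0.0
```

Call:
apply_moves(targets=[{"tx": 0, "ty": 0, "tz": 0.02, "rx": 0, "ry": 0, "rz": 0, "fingers": 0}, {"tx": 0, "ty": 0, "tz": 0.03, "rx": 0, "ry": 0, "rz": 0, "fingers": 0}, {"tx": 0, "ty": 0, "tz": 0.03, "rx": 0, "ry": 0, "rz": 0, "fingers": 0}, {"tx": 0, "ty": 0, "tz": 0.03, "rx": 0, "ry": 0, "rz": 0, "fingers": 0}, {"tx": 0, "ty": 0, "tz": 0.03, "rx": 0, "ry": 0, "rz": 0, "fingers": 0}, {"tx": 0, "ty": 0, "tz": 0.02, "rx": 0, "ry": 0, "rz": 0, "fingers": 0}, {"tx": 0, "ty": 0, "tz": 0.015, "rx": 0, "ry": 0, "rz": 0, "fingers": 0}, {"tx": 0, "ty": 0, "tz": 0.008, "rx": 0, "ry": 0, "rz": 0, "fingers": 0}, {"tx": 0, "ty": 0, "tz": 0.004, "rx": 0, "ry": 0, "rz": 0, "fingers": 0}, {"tx": 0, "ty": 0, "tz": 0, "rx": 0, "ry": 0, "rz": 0, "fingers": 0}])

```text
time: 3.22
position: [0.485, -0.3806, 0.0459]
tool_rot: [[1.0, -0.0, -0.001], [-0.0, -1.0, 0.0], [-0.001, -0.0, -1.0]]
wrist_force: [-0.6, 0.9, -0.7]
opening: 0.0004
finger_force: 0.0
```

Run:
```python
from cell import imaging
import cv2
a=imaging.snapshot("side")[150:270,310:470];b=imaging.snapshot("top")[230:350,380:540]
cv2.imwrite("pics/b1.png",cv2.resize(cv2.hconcat([a,b]),(800,300),interpolation=2))
```

```text
(no output)
```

View pics/b1.png

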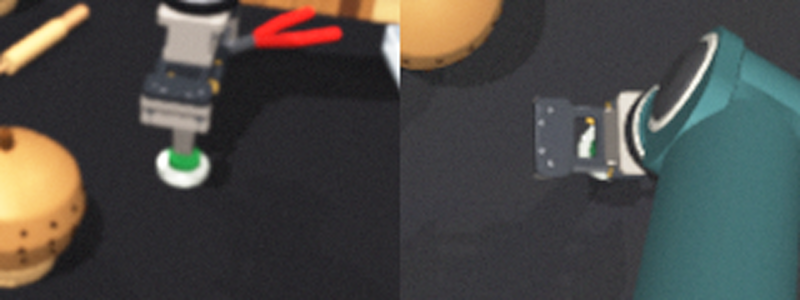

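The closed fingers stand centred just above the green button, at crop (185,155) in the side view. I'll press in small steps.

Call:
apply_moves(targets=[{"tx": 0, "ty": 0, "tz": 0.003, "rx": 0, "ry": 0, "rz": 0, "fingers": 0}, {"tx": 0, "ty": 0, "tz": 0.003, "rx": 0, "ry": 0, "rz": 0, "fingers": 0}, {"tx": 0, "ty": 0, "tz": 0, "rx": 0, "ry": 0, "rz": 0, "fingers": 0}])

```text
time: 3.57
position: [0.4855, -0.3811, 0.0407]
tool_rot: [[1.0, -0.0, 0.001], [-0.0, -1.0, -0.001], [0.001, 0.001, -1.0]]
wrist_force: [0.3, -0.5, 2.4]
opening: 0.0003
finger_force: 0.8
```

Call:
apply_moves(targets=[{"tx": 0, "ty": 0, "tz": 0.002, "rx": 0, "ry": 0, "rz": 0, "fingers": 0}, {"tx": 0, "ty": 0, "tz": 0.002, "rx": 0, "ry": 0, "rz": 0, "fingers": 0}, {"tx": 0, "ty": 0, "tz": 0, "rx": 0, "ry": 0, "rz": 0, "fingers": 0}])

```text
time: 3.82
position: [0.4855, -0.3811, 0.0365]
tool_rot: [[1.0, -0.0, 0.001], [-0.0, -1.0, -0.001], [0.001, 0.001, -1.0]]
wrist_force: [0.5, -0.4, 4.2]
opening: 0.0005
finger_force: 2.0
```

Call:
apply_moves(targets=[{"tx": 0, "ty": 0, "tz": 0.002, "rx": 0, "ry": 0, "rz": 0, "fingers": 0}, {"tx": 0, "ty": 0, "tz": 0.001, "rx": 0, "ry": 0, "rz": 0, "fingers": 0}, {"tx": 0, "ty": 0, "tz": 0, "rx": 0, "ry": 0, "rz": 0, "fingers": 0}, {"tx": 0, "ty": 0, "tz": 0, "rx": 0, "ry": 0, "rz": 0, "fingers": 0}])

```text
time: 4.15
position: [0.4856, -0.3811, 0.035]
tool_rot: [[1.0, -0.0, 0.001], [-0.0, -1.0, -0.001], [0.001, 0.001, -1.0]]
wrist_force: [-3.3, 2.1, 15.5]
opening: 0.0002
finger_force: 7.1
```

Force rose sharply to 15 N, so the button has bottomed. Lifting now, then crossing high.

Call:
apply_moves(targets=[{"tx": 0, "ty": 0, "tz": -0.01, "rx": 0, "ry": 0, "rz": 0, "fingers": 0}, {"tx": 0, "ty": 0, "tz": -0.02, "rx": 0, "ry": 0, "rz": 0, "fingers": 0}, {"tx": 0, "ty": 0, "tz": -0.03, "rx": 0, "ry": 0, "rz": 0, "fingers": 0}, {"tx": 0, "ty": 0, "tz": -0.03, "rx": 0, "ry": 0, "rz": 0, "fingers": 0}, {"tx": 0, "ty": 0, "tz": -0.03, "rx": 0, "ry": 0, "rz": 0, "fingers": 0}, {"tx": 0, "ty": 0, "tz": -0.03, "rx": 0, "ry": 0, "rz": 0, "fingers": 0}, {"tx": 0, "ty": 0, "tz": -0.03, "rx": 0, "ry": 0, "rz": 0, "fingers": 0}, {"tx": 0, "ty": 0, "tz": -0.03, "rx": 0, "ry": 0, "rz": 0, "fingers": 0}, {"tx": 0, "ty": 0, "tz": -0.03, "rx": 0, "ry": 0, "rz": 0, "fingers": 0}, {"tx": 0, "ty": 0, "tz": -0.03, "rx": 0, "ry": 0, "rz": 0, "fingers": 0}, {"tx": 0, "ty": 0, "tz": -0.03, "rx": 0, "ry": 0, "rz": 0, "fingers": 0}, {"tx": 0, "ty": 0, "tz": -0.02, "rx": 0, "ry": 0, "rz": 0, "fingers": 0}, {"tx": 0, "ty": 0, "tz": 0, "rx": 0, "ry": 0, "rz": 0, "fingers": 0}])

```text
time: 5.23
position: [0.4864, -0.3816, 0.3582]
tool_rot: [[1.0, -0.0, 0.006], [-0.0, -1.0, -0.004], [0.006, 0.004, -1.0]]
wrist_force: [0.5, -0.4, 0.6]
opening: 0.0005
finger_force: 0.0
```

Call:
apply_moves(targets=[{"tx": 0.0074, "ty": -0.0205, "tz": 0, "rx": 0, "ry": 0, "rz": 0, "fingers": 0}, {"tx": 0.0074, "ty": -0.0205, "tz": 0, "rx": 0, "ry": 0, "rz": 0, "fingers": 0}, {"tx": 0.0074, "ty": -0.0205, "tz": 0, "rx": 0, "ry": 0, "rz": 0, "fingers": 0}, {"tx": 0.0074, "ty": -0.0205, "tz": 0, "rx": 0, "ry": 0, "rz": 0, "fingers": 0}, {"tx": 0.0074, "ty": -0.0205, "tz": 0, "rx": 0, "ry": 0, "rz": 0, "fingers": 0}, {"tx": 0.0074, "ty": -0.0205, "tz": 0, "rx": 0, "ry": 0, "rz": 0, "fingers": 0}, {"tx": 0.0074, "ty": -0.0205, "tz": 0, "rx": 0, "ry": 0, "rz": 0, "fingers": 0}, {"tx": 0.0074, "ty": -0.0205, "tz": 0, "rx": 0, "ry": 0, "rz": 0, "fingers": 0}, {"tx": 0.0074, "ty": -0.0205, "tz": 0, "rx": 0, "ry": 0, "rz": 0, "fingers": 0}, {"tx": 0.0074, "ty": -0.0205, "tz": 0, "rx": 0, "ry": 0, "rz": 0, "fingers": 0}, {"tx": 0.0074, "ty": -0.0205, "tz": 0, "rx": 0, "ry": 0, "rz": 0, "fingers": 0}, {"tx": 0.0074, "ty": -0.0205, "tz": 0, "rx": 0, "ry": 0, "rz": 0, "fingers": 0}, {"tx": 0.0074, "ty": -0.0205, "tz": 0, "rx": 0, "ry": 0, "rz": 0, "fingers": 0}, {"tx": 0.0074, "ty": -0.0205, "tz": 0, "rx": 0, "ry": 0, "rz": 0, "fingers": 0}, {"tx": 0.0074, "ty": -0.0205, "tz": 0, "rx": 0, "ry": 0, "rz": 0, "fingers": 0}, {"tx": 0.0074, "ty": -0.0205, "tz": 0, "rx": 0, "ry": 0, "rz": 0, "fingers": 0}, {"tx": 0.0074, "ty": -0.0205, "tz": 0, "rx": 0, "ry": 0, "rz": 0, "fingers": 0}, {"tx": 0.0074, "ty": -0.0205, "tz": 0, "rx": 0, "ry": 0, "rz": 0, "fingers": 0}, {"tx": 0.0074, "ty": -0.0205, "tz": 0, "rx": 0, "ry": 0, "rz": 0, "fingers": 0}, {"tx": 0.0074, "ty": -0.0205, "tz": 0, "rx": 0, "ry": 0, "rz": 0, "fingers": 0}])

```text
time: 6.9
position: [0.6326, 0.0302, 0.3516]
tool_rot: [[1.0, 0.0, -0.003], [0.0, -1.0, -0.0], [-0.003, 0.0, -1.0]]
wrist_force: [-0.1, -0.0, -0.1]
opening: 0.0004
finger_force: 0.0
```

Run:
```python
from cell import sensors,imaging,spotter
import cv2,numpy as np
cv2.imwrite("pics/s2.png",imaging.snapshot("side"))
for l in("gourd_long_tip","jar_blue_top","call_top"): print(l,[(np.round(d["location"],3).tolist(),round(d["score"],2)) for d in spotter.landmark_of("side",l)[:2]])
s=sensors.read_state();print(s["time"],s["position"])
```

```text
gourd_long_tip [([0.632, 0.024, 0.236], 0.91)]
jar_blue_top [([0.48, 0.08, 0.089], 0.97)]
call_top [([0.484, -0.378, 0.014], 0.59)]
7.1 [0.63250611 0.02945637 0.35174346]
```

View pics/s2.png

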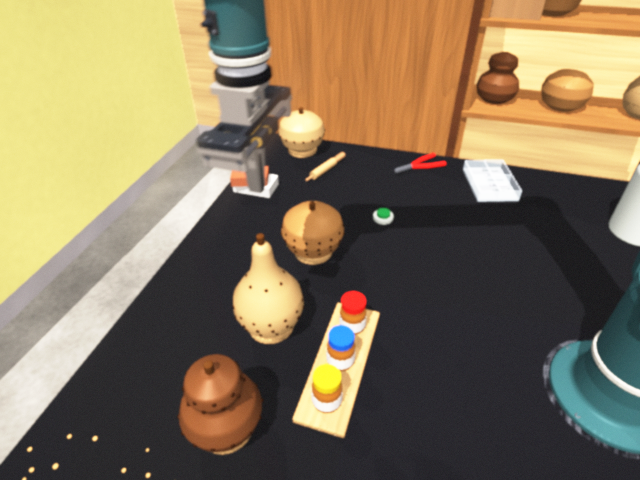

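The fingertips at (256,190) stand directly above the tip at (261,236), and the scene is undisturbed. I'll descend 62 mm and hold.

Call:
apply_moves(targets=[{"tx": 0, "ty": 0, "tz": 0.015, "rx": 0, "ry": 0, "rz": 0, "fingers": 0}, {"tx": 0, "ty": 0, "tz": 0.02, "rx": 0, "ry": 0, "rz": 0, "fingers": 0}, {"tx": 0, "ty": 0, "tz": 0.017, "rx": 0, "ry": 0, "rz": 0, "fingers": 0}, {"tx": 0, "ty": 0, "tz": 0.01, "rx": 0, "ry": 0, "rz": 0, "fingers": 0}, {"tx": 0, "ty": 0, "tz": 0, "rx": 0, "ry": 0, "rz": 0, "fingers": 0}, {"tx": 0, "ty": 0, "tz": 0, "rx": 0, "ry": 0, "rz": 0, "fingers": 0}, {"tx": 0, "ty": 0, "tz": 0, "rx": 0, "ry": 0, "rz": 0, "fingers": 0}, {"tx": 0, "ty": 0, "tz": 0, "rx": 0, "ry": 0, "rz": 0, "fingers": 0}, {"tx": 0, "ty": 0, "tz": 0, "rx": 0, "ry": 0, "rz": 0, "fingers": 0}, {"tx": 0, "ty": 0, "tz": 0, "rx": 0, "ry": 0, "rz": 0, "fingers": 0}, {"tx": 0, "ty": 0, "tz": 0, "rx": 0, "ry": 0, "rz": 0, "fingers": 0}, {"tx": 0, "ty": 0, "tz": 0, "rx": 0, "ry": 0, "rz": 0, "fingers": 0}, {"tx": 0, "ty": 0, "tz": 0, "rx": 0, "ry": 0, "rz": 0, "fingers": 0}, {"tx": 0, "ty": 0, "tz": 0, "rx": 0, "ry": 0, "rz": 0, "fingers": 0}, {"tx": 0, "ty": 0, "tz": 0, "rx": 0, "ry": 0, "rz": 0, "fingers": 0}, {"tx": 0, "ty": 0, "tz": 0, "rx": 0, "ry": 0, "rz": 0, "fingers": 0}])

```text
time: 8.43
position: [0.6331, 0.0292, 0.2912]
tool_rot: [[1.0, -0.0, -0.0], [-0.0, -1.0, -0.0], [-0.0, 0.0, -1.0]]
wrist_force: [-0.2, 0.4, 0.3]
opening: 0.0002
finger_force: 0.0
```

Call:
apply_moves(targets=[{"tx": 0, "ty": 0, "tz": 0, "rx": 0, "ry": 0, "rz": 0, "fingers": 0}, {"tx": 0, "ty": 0, "tz": 0, "rx": 0, "ry": 0, "rz": 0, "fingers": 0}, {"tx": 0, "ty": 0, "tz": 0, "rx": 0, "ry": 0, "rz": 0, "fingers": 0}, {"tx": 0, "ty": 0, "tz": 0, "rx": 0, "ry": 0, "rz": 0, "fingers": 0}, {"tx": 0, "ty": 0, "tz": 0, "rx": 0, "ry": 0, "rz": 0, "fingers": 0}, {"tx": 0, "ty": 0, "tz": 0, "rx": 0, "ry": 0, "rz": 0, "fingers": 0}, {"tx": 0, "ty": 0, "tz": 0, "rx": 0, "ry": 0, "rz": 0, "fingers": 0}, {"tx": 0, "ty": 0, "tz": 0, "rx": 0, "ry": 0, "rz": 0, "fingers": 0}, {"tx": 0, "ty": 0, "tz": 0, "rx": 0, "ry": 0, "rz": 0, "fingers": 0}, {"tx": 0, "ty": 0, "tz": 0, "rx": 0, "ry": 0, "rz": 0, "fingers": 0}, {"tx": 0, "ty": 0, "tz": 0, "rx": 0, "ry": 0, "rz": 0, "fingers": 0}, {"tx": 0, "ty": 0, "tz": 0, "rx": 0, "ry": 0, "rz": 0, "fingers": 0}, {"tx": 0, "ty": 0, "tz": 0, "rx": 0, "ry": 0, "rz": 0, "fingers": 0}, {"tx": 0, "ty": 0, "tz": 0, "rx": 0, "ry": 0, "rz": 0, "fingers": 0}, {"tx": 0, "ty": 0, "tz": 0, "rx": 0, "ry": 0, "rz": 0, "fingers": 0}])

```text
time: 9.68
position: [0.6331, 0.0293, 0.2913]
tool_rot: [[1.0, -0.0, 0.0], [-0.0, -1.0, -0.0], [0.0, 0.0, -1.0]]
wrist_force: [0.4, 0.6, 0.4]
opening: 0.0007
finger_force: 0.0
```

Run:
```python
from cell import imaging
import cv2
a=imaging.snapshot("side")[100:400,160:460]
cv2.imwrite("pics/s3.png",cv2.resize(a,(600,600)))
```

```text
(no output)
```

View pics/s3.png

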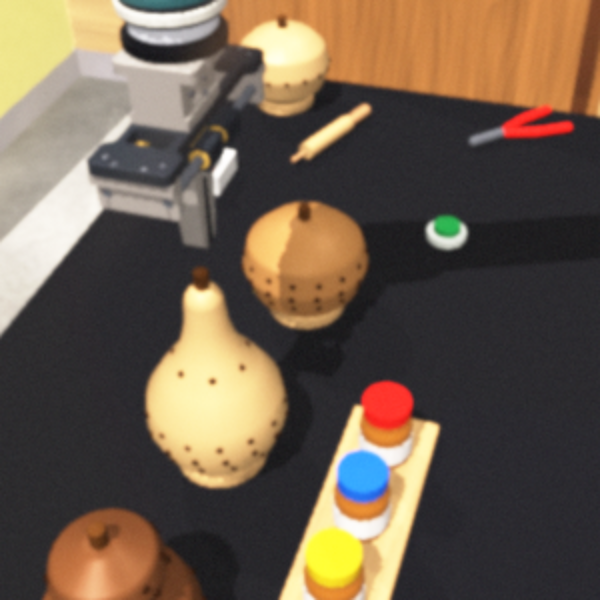

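The fingertips at crop (198,240) point at the stem at (200,275) with a clear gap, held for over 2 s. Next is the blue jar: up, back, then down.

Call:
apply_moves(targets=[{"tx": 0, "ty": 0, "tz": -0.02, "rx": 0, "ry": 0, "rz": 0, "fingers": 0}, {"tx": 0, "ty": 0, "tz": -0.02, "rx": 0, "ry": 0, "rz": 0, "fingers": 0}, {"tx": -0.0195, "ty": -0.00625, "tz": 0, "rx": 0, "ry": 0, "rz": 0, "fingers": 0}, {"tx": -0.0195, "ty": -0.00625, "tz": 0, "rx": 0, "ry": 0, "rz": 0, "fingers": 0}, {"tx": -0.0195, "ty": -0.00625, "tz": 0, "rx": 0, "ry": 0, "rz": 0, "fingers": 0}, {"tx": -0.0195, "ty": -0.00625, "tz": 0, "rx": 0, "ry": 0, "rz": 0, "fingers": 0}, {"tx": -0.0195, "ty": -0.00625, "tz": 0, "rx": 0, "ry": 0, "rz": 0, "fingers": 0}, {"tx": -0.0195, "ty": -0.00625, "tz": 0, "rx": 0, "ry": 0, "rz": 0, "fingers": 0}, {"tx": -0.0195, "ty": -0.00625, "tz": 0, "rx": 0, "ry": 0, "rz": 0, "fingers": 0}, {"tx": -0.0195, "ty": -0.00625, "tz": 0, "rx": 0, "ry": 0, "rz": 0, "fingers": 0}, {"tx": 0, "ty": 0, "tz": 0, "rx": 0, "ry": 0, "rz": 0, "fingers": 0}])

```text
time: 10.65
position: [0.4742, 0.0808, 0.3317]
tool_rot: [[1.0, 0.003, -0.0], [0.003, -1.0, -0.0], [-0.0, 0.0, -1.0]]
wrist_force: [-0.3, -0.0, 0.9]
opening: 0.0001
finger_force: 0.0
```

Call:
apply_moves(targets=[{"tx": 0, "ty": 0, "tz": 0.02, "rx": 0, "ry": 0, "rz": 0, "fingers": 0}, {"tx": 0, "ty": 0, "tz": 0.025, "rx": 0, "ry": 0, "rz": 0, "fingers": 0}, {"tx": 0, "ty": 0, "tz": 0.025, "rx": 0, "ry": 0, "rz": 0, "fingers": 0}, {"tx": 0, "ty": 0, "tz": 0.025, "rx": 0, "ry": 0, "rz": 0, "fingers": 0}, {"tx": 0, "ty": 0, "tz": 0.025, "rx": 0, "ry": 0, "rz": 0, "fingers": 0}, {"tx": 0, "ty": 0, "tz": 0, "rx": 0, "ry": 0, "rz": 0, "fingers": 0}])

```text
time: 11.15
position: [0.4747, 0.0784, 0.2072]
tool_rot: [[1.0, -0.0, -0.008], [-0.0, -1.0, -0.001], [-0.008, 0.001, -1.0]]
wrist_force: [-1.2, -0.1, 0.2]
opening: 0.0003
finger_force: 0.0
```

Run:
```python
from cell import imaging
import cv2
a=imaging.snapshot("side")[180:480,220:520]
cv2.imwrite("pics/s4.png",cv2.resize(a,(600,600)))
```

```text
(no output)
```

View pics/s4.png

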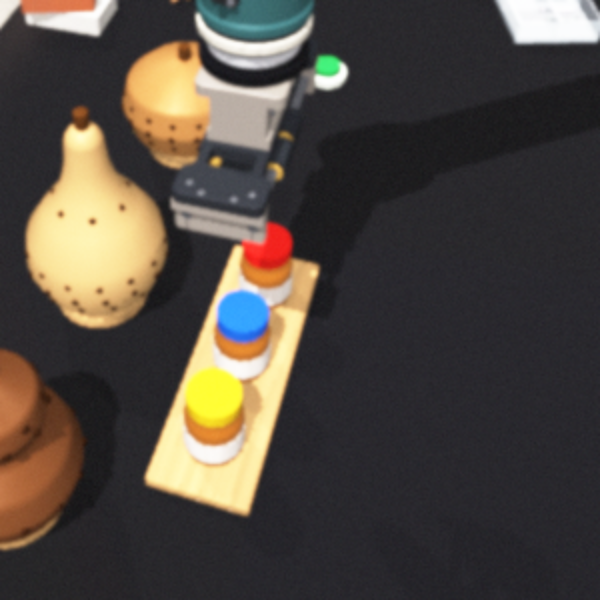

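Run:
```python
from cell import imaging
import numpy as np
k=imaging.calibration("side")
for X in([.4747,.0784,.188],[.4747,.0784,.2072],[.4747,.0784,.24],[.477,.079,.087],[.475,-.006,.087]):
    p=np.array(k["R"])@X+k["t"];u=k["fx"]*p[0]/p[2]+k["cx"];v=k["fy"]*p[1]/p[2]+k["cy"];print(X,(u-220)*2,(v-180)*2)
```

```text
[0.4747, 0.0784, 0.188] 247.38841069363616 232.13609464454646
[0.4747, 0.0784, 0.2072] 247.95287023405717 215.72024247572858
[0.4747, 0.0784, 0.24] 248.96353924859818 186.32753680556993
[0.477, 0.079, 0.087] 241.99478559223098 310.0124349547008
[0.475, -0.006, 0.087] 266.9076746270987 240.18261420392764
```

The projected fingertips at crop (247,232) match the picture and lie straight above the blue lid at (243,310). I'll descend the last 70 mm and hold.

Call:
apply_moves(targets=[{"tx": 0.002, "ty": 0, "tz": 0.015, "rx": 0, "ry": 0, "rz": 0, "fingers": 0}, {"tx": 0, "ty": 0, "tz": 0.02, "rx": 0, "ry": 0, "rz": 0, "fingers": 0}, {"tx": 0, "ty": 0, "tz": 0.02, "rx": 0, "ry": 0, "rz": 0, "fingers": 0}, {"tx": 0, "ty": 0, "tz": 0.015, "rx": 0, "ry": 0, "rz": 0, "fingers": 0}, {"tx": 0, "ty": 0, "tz": 0, "rx": 0, "ry": 0, "rz": 0, "fingers": 0}, {"tx": 0, "ty": 0, "tz": 0, "rx": 0, "ry": 0, "rz": 0, "fingers": 0}, {"tx": 0, "ty": 0, "tz": 0, "rx": 0, "ry": 0, "rz": 0, "fingers": 0}, {"tx": 0, "ty": 0, "tz": 0, "rx": 0, "ry": 0, "rz": 0, "fingers": 0}, {"tx": 0, "ty": 0, "tz": 0, "rx": 0, "ry": 0, "rz": 0, "fingers": 0}, {"tx": 0, "ty": 0, "tz": 0, "rx": 0, "ry": 0, "rz": 0, "fingers": 0}, {"tx": 0, "ty": 0, "tz": 0, "rx": 0, "ry": 0, "rz": 0, "fingers": 0}, {"tx": 0, "ty": 0, "tz": 0, "rx": 0, "ry": 0, "rz": 0, "fingers": 0}, {"tx": 0, "ty": 0, "tz": 0, "rx": 0, "ry": 0, "rz": 0, "fingers": 0}, {"tx": 0, "ty": 0, "tz": 0, "rx": 0, "ry": 0, "rz": 0, "fingers": 0}, {"tx": 0, "ty": 0, "tz": 0, "rx": 0, "ry": 0, "rz": 0, "fingers": 0}, {"tx": 0, "ty": 0, "tz": 0, "rx": 0, "ry": 0, "rz": 0, "fingers": 0}])

```text
time: 12.53
position: [0.4791, 0.0793, 0.1412]
tool_rot: [[1.0, -0.0, -0.0], [-0.0, -1.0, -0.0], [-0.0, 0.0, -1.0]]
wrist_force: [0.5, -0.0, -0.1]
opening: 0.0003
finger_force: 0.0
```

Call:
apply_moves(targets=[{"tx": 0, "ty": 0, "tz": 0, "rx": 0, "ry": 0, "rz": 0, "fingers": 0}, {"tx": 0, "ty": 0, "tz": 0, "rx": 0, "ry": 0, "rz": 0, "fingers": 0}, {"tx": 0, "ty": 0, "tz": 0, "rx": 0, "ry": 0, "rz": 0, "fingers": 0}, {"tx": 0, "ty": 0, "tz": 0, "rx": 0, "ry": 0, "rz": 0, "fingers": 0}, {"tx": 0, "ty": 0, "tz": 0, "rx": 0, "ry": 0, "rz": 0, "fingers": 0}, {"tx": 0, "ty": 0, "tz": 0, "rx": 0, "ry": 0, "rz": 0, "fingers": 0}, {"tx": 0, "ty": 0, "tz": 0, "rx": 0, "ry": 0, "rz": 0, "fingers": 0}, {"tx": 0, "ty": 0, "tz": 0, "rx": 0, "ry": 0, "rz": 0, "fingers": 0}, {"tx": 0, "ty": 0, "tz": 0, "rx": 0, "ry": 0, "rz": 0, "fingers": 0}, {"tx": 0, "ty": 0, "tz": 0, "rx": 0, "ry": 0, "rz": 0, "fingers": 0}, {"tx": 0, "ty": 0, "tz": 0, "rx": 0, "ry": 0, "rz": 0, "fingers": 0}, {"tx": 0, "ty": 0, "tz": 0, "rx": 0, "ry": 0, "rz": 0, "fingers": 0}, {"tx": 0, "ty": 0, "tz": 0, "rx": 0, "ry": 0, "rz": 0, "fingers": 0}, {"tx": 0, "ty": 0, "tz": 0, "rx": 0, "ry": 0, "rz": 0, "fingers": 0}, {"tx": 0, "ty": 0, "tz": 0, "rx": 0, "ry": 0, "rz": 0, "fingers": 0}, {"tx": 0, "ty": 0, "tz": 0, "rx": 0, "ry": 0, "rz": 0, "fingers": 0}])

```text
time: 13.87
position: [0.4791, 0.0793, 0.1412]
tool_rot: [[1.0, -0.0, -0.0], [-0.0, -1.0, -0.0], [-0.0, 0.0, -1.0]]
wrist_force: [-0.3, 0.3, 0.2]
opening: 0.0007
finger_force: 0.0
```

Run:
```python
from cell import imaging
import cv2
a=imaging.snapshot("side")[180:480,220:520]
cv2.imwrite("pics/s5.png",cv2.resize(a,(600,600)))
```

```text
(no output)
```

View pics/s5.png

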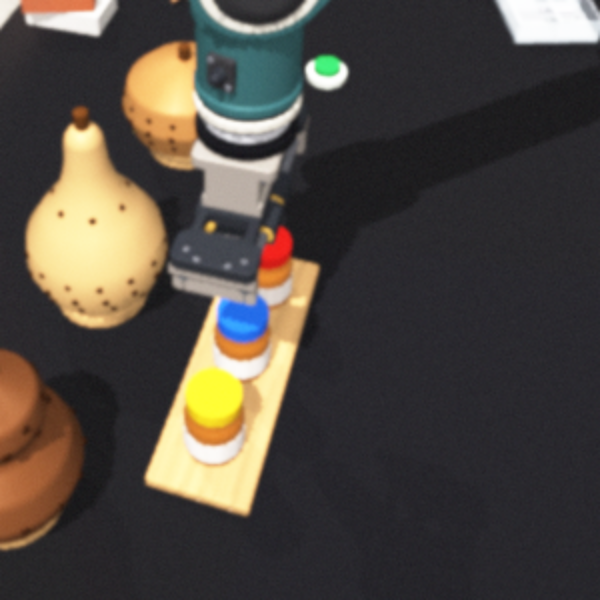

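The gripper points down over the blue lid at crop (243,310), jars and gourds are where they began, and the button at (327,66) is up. Handing in.

```bash
python3 -c "
from cell import sign_off
print(sign_off())"
```

```text
the job is handed in; nothing more can be done
None
```

I pressed the call button fully and it came back up, then pointed for over two seconds each at the long-necked gourd's tip and the blue lid. I handed the job in still pointing at the blue lid, with nothing visibly touched or moved; the sign-off returned no verdict.

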